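# Load a hand stamp in the inking stand and set the film dial four clicks

## Task

Put the small hand stamp face down in the inking stand: push the sprung jaw back with it, lower it into the opened gap so that the jaw holds it square and flat on the bed against the fence, and let go. Then turn the stand's click dial back anticlockwise to its zero stop, turn it forward exactly four clicks, and let go. Leave the other things on the table where they are.

Things in the scene. Friction and masses are not known exactly. Their poses are not given: they have to be found in the camera images.
- stand: The inking stand: fixed grey metal base plate 245 (x) x 270 (y) mm carrying bed, jaw, roller and dial console. Origin at the centre of its underside, on the table; x away from the robot (turned up to 0.25 rad), y left, z up. Bed on its left half, its top 20 mm above the table. Right half: console with the dial, 85 mm tall.
- fence (a point): Middle of the top edge of the fence's inner face (the face towards +x). Axes as stand. The fence is a fixed dark steel bar across the bed, 80 mm wide (y), 12 mm thick, 14 mm tall above the bed; the stamp rests against its inner face.
- seat (a point): Where the centre of the stamp's underside must finally be: on the bed's surface, 17 mm (half the stamp's width) from the fence face towards +x, middle of the bed. Axes as stand. Along y 12 mm off is all right; along x the jaw pushes the stamp against the fence by itself when it is let go.
- jaw (a joint): Opening of the sprung jaw in m, along the stand's +x: 0 = shut (jaw face 14 mm from the fence face), 0.034 = fully open. A spring shuts it: 3.6 N at 0, rising 0.12 N per mm (6 N at 20 mm). It reads 0.020 with the 34 mm stamp clamped.
- jaw_face (a point): Middle of the top edge of the jaw's clamping face (towards -x); moves with the jaw. Axes as stand. The jaw is an aluminium plate 70 mm wide (y), 14 mm thick, top 30 mm above the bed, 16 mm higher than the fence: a stamp held with its underside just above the fence can push it back along +x.
- roller (a point): Centre of the black ink roller (fixed) behind the jaw, 42 mm across, 98 mm long along y, between two grey cheeks 36 mm thick in x and 116 mm apart over all; the cheeks' tops are 91 mm above the table. Keep clear of it.
- stamp: Small hand stamp, loose, 100 to 200 g, standing on its rubber face. Wooden block 34 (x) x 60 (y) x 32 mm tall (lowest 5 mm black rubber); on top in the middle an upright grip bar 14 (x) x 40 (y) mm, 34 mm tall, so 66 mm in all. Origin: centre of the underside, z up. A half turn makes no difference. Clamped by its 34 mm sides, its x parallel with the stand's x.
- dial (a joint): Angle of the click dial in rad: 0 at the zero stop, growing clockwise as seen looking onto the console face. A click each 20 degrees (0.349 rad), clicks 0 to 8; let go, it settles into the nearest. Four clicks = 1.396. Turning it over a click takes about 0.1 Nm. Starts one to three clicks up. Hard stops just beyond clicks 0 and 8.
- dial_grip (a point): Centre of the dial's grip bar, on its axis, 7 mm below the bar's top, 23 mm above the dial's disc, 37 mm above the console face. Turns with the dial: x along the bar towards its white pointer line, z out along the axis (tilted 27 degrees from vertical towards the robot). Black; disc 48 mm across, 8 mm thick; bar 42 mm long, 14 mm thick, 30 mm tall above the disc.
- dial_plate: Aluminium plate on the sloping console face, 78 mm (x, up the slope) x 94 mm; origin in its middle on the dial's axis, z out of the face (27 degrees from vertical, towards the robot), does not turn with the dial. A black tick mark for each click, the zero one longer, 40 degrees anticlockwise of straight up the slope; the dial's pointer shows the click.
- wide_stamp: Bystander: a larger stamp of the same make, 70 x 95 mm block, same grip bar, loose; origin at the centre of its underside. Too wide for the stand.
- mug: Bystander: white mug, 78 mm across, 90 mm tall, loose; origin at the centre of its underside.
- jar: Bystander: glass jar with a white lid, 64 mm across, 85 mm tall, loose; origin at the centre of its underside.
- tape: Bystander: roll of paper tape lying flat, 90 mm across, 24 mm tall, loose; origin at the centre of its underside.
- brush: Bystander: wooden-handled brush, 190 mm long, 20 mm thick, lying; origin under its middle.
Not all that is in view belongs to the job. Leave any green look-alike of the stamp alone.

How it is judged:
By the outcome, as a careful person would: the job done as asked, in the order asked, and still so for the second after the job is handed in, with the robot touching nothing.
It also fails if it takes over 54 s, if anything falls off the work surface, if the arm or the gripper's body presses on something with over 40 N, if the wrist force passes 120 N, or if a joint passes its speed limit or range.

## Robot

A 6-joint arm with a two-finger parallel gripper is mounted at the origin on the work surface. World frame = base frame: x ahead of the robot, y to its left, z up, the work surface at z = 0. Lengths are in mm, angles in rad, forces in N, time in s.
With the tool pointing down it reaches from about 275 to 1000 mm from the base axis. Payload 8.4 kg.
Tool frame: the origin (TCP) lies on the centre line of the jaws, within the pads' length; the fingertips stand r.tip_reach ahead of it and the grasp point (between the pads) lies 3 mm ahead of it (r.tip_reach is the distance from the TCP to the fingertips, in mm); z points along the fingers, y is the direction in which the jaws open and shut (so a half turn about z gives the same grasp; the last joint's range is limited). The gripper opens to 85 mm and grips with 20 to 120 N. Pads are 22 mm wide; open, the fingers measure 114 mm over their backs; the gripper's body (76 mm by 85 mm) begins 54 mm behind the grasp point. The pads swing forward as they close: fully open they stand 13 mm farther back than shut.
Start: joints at [1.101, 0.353, 1.633, -0, 1.155, -0.002], TCP at [281.826, 557.855, 253.281] pointing down, gripper open.
Joint ranges: [-2.63, 2.63], [-0.92, 2.1], [0.06, 2.66], [-1.3, 4.44], [0, 2.69], [-3.02, 3.02]. Speed limits (rad/s): [2.22, 2.22, 2.79, 3.14, 3.14, 3.14].

## Interface

Orientations are given as [roll, pitch, yaw] about the fixed x, y, z axes, in that order (R = Rz(yaw) Ry(pitch) Rx(roll)).
In Python, from rig import sense, optics, r, nets gives the robot as it stands. The module is installed in compiled form; this text tells all that it offers.
- The arm moves only by the tool carry_out, never from a script. Its argument "increments" is a list that holds one entry, the list of rows, each a list of 6 numbers: the shift along the tool's x, y, z normalised to -1 to 1, where 1 is 40 cm, then the turn, a rotation vector about the tool's x, y, z normalised to -1 to 1, where 1 is 60 degrees. A call has 1 to 5 rows; each row is the pose to reach, as a shift and turn from the pose commanded when the call began, along the tool's axes at that moment; what a row does not reach only later rows make up. A row lasts 1/12 s, in which the tool goes at most 41.7 mm and 7.16 degrees, less where a joint would pass 70% of its speed; a pose out of reach is approached as far as the arm can. A call with a number of a shift or a turn outside -1 to 1 is refused whole. A call with a gripper value outside its range is refused whole. "hand" is the closure, from 0 (fully open) to 1 (shut), set as the call begins (left out, the last holds). The fingers move at their own pace and stop on an object; "squeeze" is the grip in N (left out, the last holds). Time passes only in rows, so rows that repeat a pose let the fingers close. It gives the time, the measured TCP pose, the force and the opening at its end, in the units of the state.
- sense(): the state, without advancing time (a new reading comes with each control period).
- optics.grab_frame(name): name is "scene" or "top" or "wrist"; returns a dict with "img" (480x640x3 uint8, red, green, blue), "range_z" (480x640 float32, mm along the optical axis (not along the pixel's ray), 0 where there is no reading), "fov_y" (degrees; the focal length in pixels is half the picture's height over the tangent of half this angle, whatever the lens; pixels are square), "cx", "cy" (the principal point, pixels), "k1" (the pictures are not rectified: a ray, as slopes to the right and down, at radius r is drawn at 1 + k1 r^2 times it, then the intrinsics apply), "R" (3x3) and "t" (3): a world point X has camera coordinates R X + t. Camera axes: x right, y down, z forward; pixel columns grow to the right and rows downward; lengths in mm; the calibration is good to about 2 mm. A picture is of the moment at which its call begins.
- r.sign_off(): hands the job in, once; it reports no verdict.
Trained networks look in the newest picture that a camera, given by its name, has taken for a name from the list of things; names that differ only in an ending like _2 or _b are one class to them, and where a whole thing is asked for, a point or a joint stands for the part that bears it (a point fixed in the world has none). Each returns a list of dicts, best first, with "confidence" (0 to 1); they miss things now and then, are a little off and sometimes report something else, mostly with a low value. They report only what shows in the picture. A call takes as long as a camera call. They do not tell look-alikes from the thing itself.
- nets.trace(target, camera): "mask" (480x640 bool, what is visible of it).
- nets.tip_of(target, camera): "point" ([x, y, z] in mm, in world coordinates, good to about 4 mm: a listed point, or the origin of a listed thing).
The state is a dict: "clock": time; "qpos": joint angles; "qvel": joint speeds; "joint_efforts": joint torques, N m; "eef_pos": TCP position; "tcp_rot": TCP orientation; "contact_force": force on the tool from outside, world axes, zero at the start; "wrist_torque": the same for the moment, N m; "opening": opening from 0.0 (shut) to 1.0 (fully open).
Only numpy, scipy, OpenCV 4.12 (cv2) and the standard library are available. Lean on these libraries where they do the work, as an engineer would, in place of code of your own. Each camera call takes 0.05 s, during which the arm holds its last target.

## Working session

There is one attempt and no reset: what is moved stays moved. The work goes in short steps, Python scripts to look and compute and a tool call to move; the robot and the scene stay as the last step left them, time stands still between calls to the robot, and variables do not carry over. Pictures are saved under pics/ and viewed, and the job is handed in when it is done.

Besides the shell and the picture viewer there is one more tool, called by a JSON object that holds its "api" and its "payload". carry_out: Moves the arm, as the interface text tells. Its arguments: {"type":"object","properties":{"increments":{"type":"array","items":{"type":"array","items":{"type":"array","items":{"type":"number","minimum":-1,"maximum":1}}}},"hand":{"type":"number"},"squeeze":{"type":"number"}},"required":["increments"]}

```bash
mkdir -p pics; python3 - <<'E'
from rig import sense, optics, r, nets
import cv2
print(sense()); print(r.tip_reach)
for n in ("scene","top"):
    f=optics.grab_frame(n); cv2.imwrite(f"pics/{n}0.png",f["img"][:,:,::-1])
    print(n,f["fov_y"],f["cx"],f["cy"],f["k1"],f["R"],f["t"])
    for k in ("stand","fence","seat","jaw_face","roller","stamp","dial_grip","dial_plate","wide_stamp","mug","jar","tape","brush"):
        print(k,[(round(d["confidence"],2),[round(float(v)) for v in d["point"]]) for d in nets.tip_of(k,n)][:3])
E
```

```text
{'clock': 0.0, 'qpos': array([ 1.10057855e+00,  3.53645456e-01,  1.63413150e+00,  2.22058081e-05,
        1.15518129e+00, -2.39549427e-03]), 'qvel': array([-2.85617032e-04, -9.53338333e-04, -1.84618597e-03, -1.17330065e-03,
       -4.72660019e-04,  5.73523410e-05]), 'joint_efforts': array([ 3.33777883e-03, -6.05191755e+01, -3.42075956e+01,  1.80294887e-04,
        8.51626071e-03,  1.94282649e-05]), 'eef_pos': array([281.63300146, 557.45903401, 252.56446025]), 'tcp_rot': array([-3.14022712e+00, -2.35743232e-05,  2.67376137e+00]), 'contact_force': array([-1.04962682,  0.64496182,  0.24538501]), 'wrist_torque': array([-0.01338832,  0.00877231, -0.00999933]), 'opening': 0.9971019269011844}
22.0
scene 48.800307741969384 321.4340748079668 253.80592406691216 -0.10495585161057504 [[-0.13305846  0.99110725  0.00136948]
 [ 0.76185143  0.10316394 -0.63948385]
 [-0.63393836 -0.0840454  -0.76880331]] [  19.99119492 -366.57706271 1614.20581432]
stand [(0.81, [596, -60, -8])]
fence [(0.9, [575, 11, 33])]
seat [(0.89, [598, 7, 24])]
jaw_face [(0.76, [593, 11, 52]), (0.18, [579, 12, 33])]
roller [(0.
[... 522 characters left out ...]
77979 -0.97893637]] [  51.07355254  537.53902042 1101.65985634]
stand [(0.86, [598, -63, 1])]
fence [(0.76, [576, 9, 37]), (0.61, [596, 476, 3]), (0.31, [593, 8, 50])]
seat [(0.86, [598, 7, 23])]
jaw_face [(0.75, [596, 10, 45])]
roller [(0.69, [701, -8, 63]), (0.59, [727, 289, 2]), (0.48, [351, 159, 2])]
stamp [(0.61, [525, 207, -6]), (0.59, [562, 300, -2]), (0.57, [484, 376, 2])]
dial_grip [(0.93, [536, -122, 100])]
dial_plate [(0.79, [553, -127, 65])]
wide_stamp [(0.74, [727, 289, 0]), (0.16, [596, 9, 51])]
mug [(0.56, [422, -348, -6]), (0.33, [702, -7, 63])]
jar [(0.77, [616, -376, 1]), (0.4, [598, 476, 3])]
tape [(0.92, [351, 160, 0])]
brush [(0.87, [596, 476, 4]), (0.47, [352, 162, 0])]
```

View pics/scene0.png

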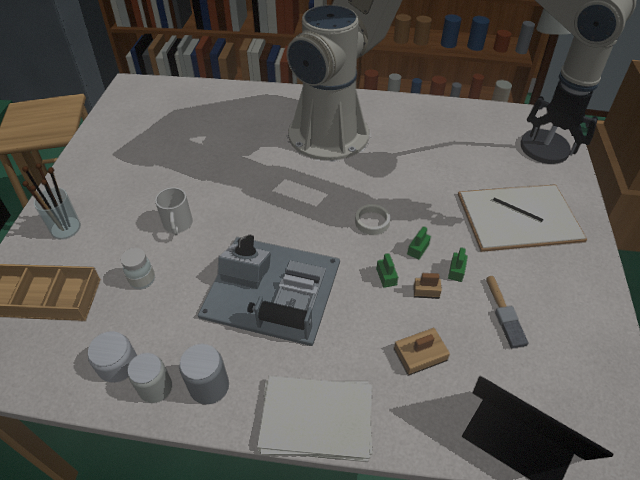

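View pics/top0.png

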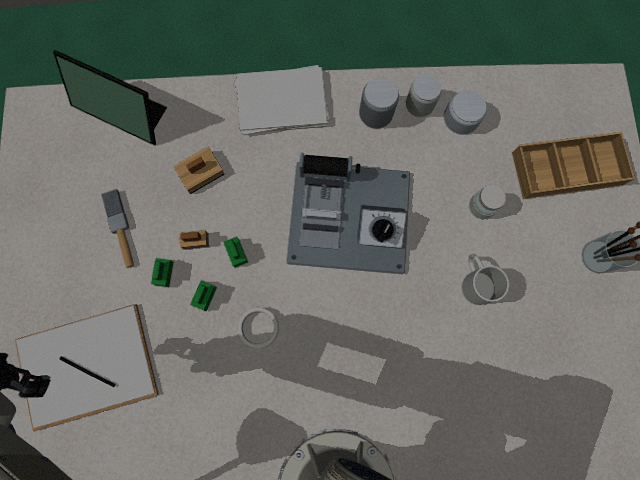

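Candidates for the stamp (top view): wood (194,240), green (162,272), (204,295) and (235,251), and wide wood (199,169). The small wooden one at (194,240) fits; the green ones are look-alikes. I'll confirm that in a crop and measure the yaws.

```bash
cat > h.py <<'E'
from rig import sense, optics, r, nets
import numpy as np, cv2
from scipy.spatial.transform import Rotation as Ro
def K(f):
    fl=240/np.tan(np.radians(f["fov_y"]/2)); return np.array([[fl,0,f["cx"]],[0,fl,f["cy"]],[0,0,1]])
def dist(f): return np.array([f["k1"],0,0,0,0],float)
def cloud(f):
    v,u=np.mgrid[0:480,0:640]
    p=cv2.undistortPoints(np.stack([u,v],-1).reshape(-1,1,2).astype(np.float32),K(f),dist(f)).reshape(480,640,2)
    z=f["range_z"][...,None]; c=np.concatenate([p*z,z],-1)
    return (c-np.asarray(f["t"]))@np.asarray(f["R"])
def proj(f,P):
    return cv2.projectPoints(np.asarray(P,float).reshape(-1,1,3),cv2.Rodrigues(np.asarray(f["R"]))[0],np.asarray(f["t"],float),K(f),dist(f))[0].reshape(-1,2)
def crop(f,name,u0,v0,u1,v1,s):
    cv2.imwrite(name,cv2.resize(f["img"][v0:v1,u0:u1,::-1],None,fx=s,fy=s,interpolation=cv2.INTER_CUBIC))
E
python3 - <<'E'
from h import *
for n,b in (("top",(165,210,260,310)),("scene",(370,220,470,310))):
    f=optics.grab_frame(n); crop(f,f"pics/st_{n}.png",*b,6)
    C=cloud(f); hsv=cv2.cvtColor(f["img"],cv2.COLOR_RGB2HSV)
    d=np.hypot(C[...,0]-560,C[...,1]-299)
    for lo,hi in((25,38),(50,75)):
        m=(d<50)&(C[...,2]>lo)&(C[...,2]<hi)&(hsv[...,0]<25)&(hsv[...,1]>80)
        P=C[m]
        if len(P)<5: print(n,lo,len(P));continue
        print(n,lo,len(P),np.median(P[:,2]),cv2.minAreaRect(P[:,:2].astype(np.float32)))
f=optics.grab_frame("top"); crop(f,"pics/dial.png",290,145,415,275,5)
C=cloud(f)
# stand: plate orientation
m=(abs(C[...,0]-598)<180)&(abs(C[...,1]+60)<180)&(C[...,2]>4)
m=cv2.morphologyEx(m.astype(np.uint8),cv2.MORPH_OPEN,np.ones((3,3)))
k,l,s,c=cv2.connectedComponentsWithStats(m)
i=1+np.argmax(s[1:,4]);P=C[l==i];print(s[i],cv2.minAreaRect(P[:,:2].astype(np.float32)))
E
```

```text
top 25 225 32.16889264712519 ((557.5739135742188, 301.0666198730469), (34.62417984008789, 60.659141540527344), 3.8135571479797363)
top 50 141 64.91536048559652 ((557.2455444335938, 301.85546875), (15.760662078857422, 41.13172912597656), 1.5051966905593872)
scene 25 230 32.75768230791216 ((560.9742431640625, 301.32000732421875), (35.2659912109375, 59.321311950683594), 3.973355293273926)
scene 50 143 65.14207825233918 ((560.09912109375, 301.383544921875), (15.16367244720459, 37.51948165893555), 4.0070061683654785)
[  286   153   124   121 12357] ((598.95703125, -57.623260498046875), (272.3282470703125, 246.79319763183594), 82.52515411376953)
```

View pics/st_top.png

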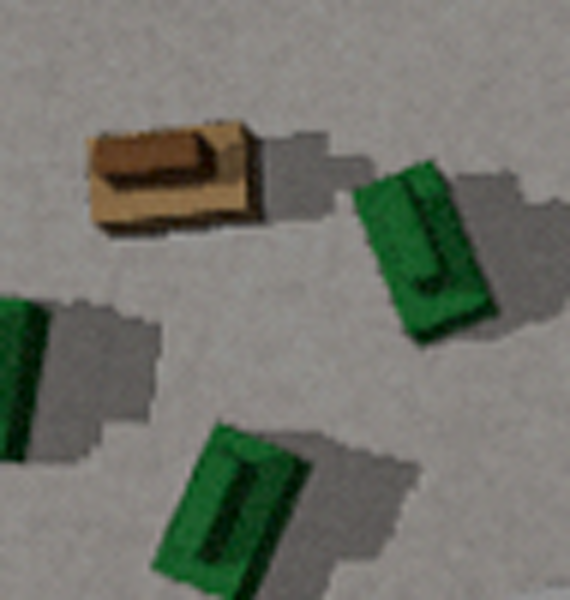

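View pics/dial.png

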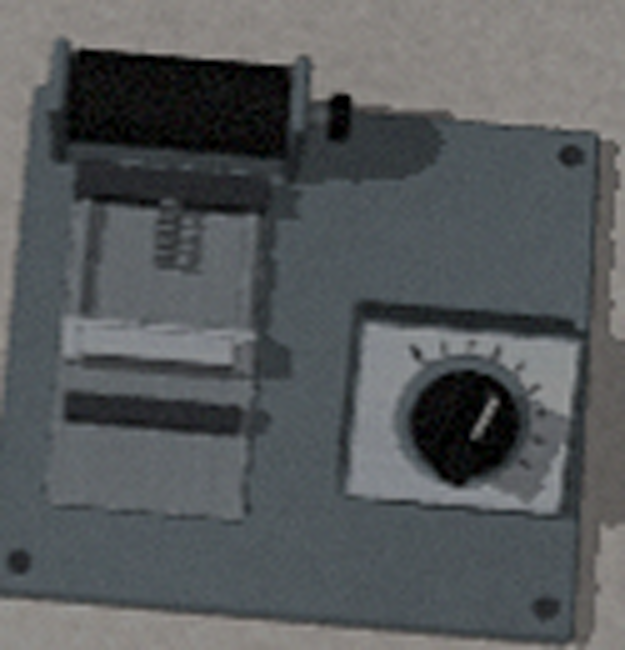

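The crop shows the wooden stamp at about (175,175), matching the top-view candidate; its neighbours are green. The dial pointer looks to be at click 3, with the long zero tick at (417,352). Next I move above the stamp.

```bash
cat >> h.py <<'E'
def go(p,R,s=None):
    s=s or sense(); Rc=Ro.from_euler('xyz',s["tcp_rot"])
    d=Rc.inv().apply(np.array(p)-s["eef_pos"])/400
    w=(Rc.inv()*R).as_rotvec(degrees=True)/60
    print("ROW",[round(float(x),4) for x in np.r_[d,w]],"pos",s["eef_pos"].round(1),"t",round(s["clock"],2),"F",s["contact_force"].round(1),"op",round(s["opening"],3))
def down(yawdeg): return Ro.from_euler('xyz',[180,0,yawdeg],degrees=True)
E
python3 -c "
from h import *
go([555,301,220],down(94))"
```

```text
ROW [-0.8992, -0.2652, 0.0831, -0.0, -0.0, 0.9866] pos [281.8 557.9 253.3] t 1.55 F [ 0.2  0.2 -0.3] op 0.999
```

{"api": "carry_out", "payload": {"increments": [[[-0.9, -0.265, 0.083, 0, 0, 0.987], [-0.9, -0.265, 0.083, 0, 0, 0.987], [-0.9, -0.265, 0.083, 0, 0, 0.987], [-0.9, -0.265, 0.083, 0, 0, 0.987], [-0.9, -0.265, 0.083, 0, 0, 0.987]]], "hand": 0}}

```text
clock: 1.97
eef_pos: [434.2, 414.4, 235.0]
tcp_rot: [3.141, -0.0, 2.043]
contact_force: [1.0, 0.7, 0.1]
opening: 0.996
```

```bash
python3 -c "
from h import *
go([555,301,220],down(94))"
```

```text
ROW [-0.39, 0.1399, 0.0374, 0.0004, -0.0002, 0.3844] pos [434.2 414.4 235. ] t 1.97 F [1.  0.7 0.1] op 0.996
```

{"api": "carry_out", "payload": {"increments": [[[-0.38, 0.13, 0.036, 0, 0, 0.37], [-0.38, 0.13, 0.036, 0, 0, 0.37], [-0.38, 0.13, 0.036, 0, 0, 0.37], [-0.38, 0.13, 0.036, 0, 0, 0.37], [-0.38, 0.13, 0.036, 0, 0, 0.37]]]}}

```text
clock: 2.38
eef_pos: [553.2, 300.2, 219.9]
tcp_rot: [3.14, 0.002, 1.656]
contact_force: [-0.0, 0.0, 0.2]
opening: 1.0
```

```bash
python3 - <<'E'
from h import *
go([558,301,200],down(94))
f=optics.grab_frame("wrist"); crop(f,"pics/w1.png",0,0,640,480,1)
C=cloud(f); hsv=cv2.cvtColor(f["img"],cv2.COLOR_RGB2HSV)
d=np.hypot(C[...,0]-560,C[...,1]-299)
for lo,hi in((25,38),(55,75)):
    m=(d<50)&(C[...,2]>lo)&(C[...,2]<hi)&(hsv[...,0]<25)&(hsv[...,1]>80)
    P=C[m]; print(lo,len(P))
    if len(P)>5: print(np.median(P[:,2]),cv2.minAreaRect(P[:,:2].astype(np.float32)))
go([558,301,200],down(94))
E
```

```text
ROW [0.0012, 0.0121, 0.0499, 0.0013, 0.0016, 0.0149] pos [553.2 300.2 219.9] t 2.38 F [-0.   0.   0.2] op 1.0
25 1621
30.775258219712132 ((559.1782836914062, 301.4411315917969), (33.18064498901367, 60.135345458984375), 3.4963483810424805)
55 882
64.42804030315571 ((559.1339721679688, 301.6464538574219), (13.969557762145996, 39.62084197998047), 3.380263090133667)
ROW [-0.0042, 0.0165, 0.0502, 0.0, 0.0005, 0.0159] pos [551.3 302.1 220.1] t 2.43 F [-1.   0.4 -0.6] op 1.005
```

View pics/w1.png

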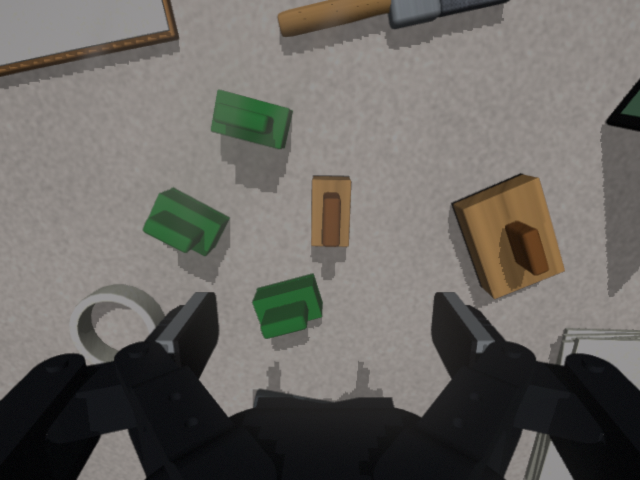

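The wrist view shows the wooden stamp at (331,212), world (559.2, 301.5), yaw 3.45°. The nearest green one is clear of the fingers.

```bash
python3 -c "
from h import *
go([559.2,301.5,100],down(93.45))"
```

```text
ROW [-0.0031, 0.0196, 0.3001, 0.0, 0.0005, 0.025] pos [551.3 302.1 220.1] t 2.43 F [-1.   0.4 -0.6] op 1.005
```

{"api": "carry_out", "payload": {"increments": [[[-0.003, 0.02, 0.3, 0, 0, 0.025], [-0.003, 0.02, 0.3, 0, 0, 0.025], [-0.003, 0.02, 0.3, 0, 0, 0.025], [-0.003, 0.02, 0.3, 0, 0, 0.025], [-0.003, 0.02, 0.3, 0, 0, 0.025]]]}}

```text
clock: 2.85
eef_pos: [555.5, 304.3, 99.3]
tcp_rot: [-3.138, 0.002, 1.636]
contact_force: [0.6, -0.3, 0.3]
opening: 1.002
```

```bash
python3 -c "
from h import *
go([559.2,301.5,60],down(93.45))"
```

```text
ROW [-0.0074, 0.0091, 0.0982, -0.0039, 0.0016, 0.0048] pos [555.5 304.3  99.3] t 2.85 F [ 0.6 -0.3  0.3] op 1.002
```

{"api": "carry_out", "payload": {"increments": [[[-0.005, 0.007, 0.098, 0, 0, 0.004], [-0.005, 0.007, 0.098, 0, 0, 0.004], [-0.005, 0.007, 0.098, 0, 0, 0.004], [-0.005, 0.007, 0.098, 0, 0, 0.004]]]}}

```text
clock: 3.18
eef_pos: [561.4, 303.6, 64.4]
tcp_rot: [3.139, -0.001, 1.631]
contact_force: [0.2, -0.3, -0.1]
opening: 1.001
```

```bash
python3 -c "
from h import *
go([559.2,301.5,60],down(93.45))
f=optics.grab_frame('wrist'); crop(f,'pics/w2.png',0,0,640,480,1)
go([559.2,301.5,60],down(93.45))"
```

```text
ROW [-0.0049, -0.0057, 0.011, 0.0028, -0.0014, 0.0004] pos [561.4 303.6  64.4] t 3.18 F [ 0.2 -0.3 -0.1] op 1.001
ROW [-0.0049, -0.0063, 0.0113, 0.0035, -0.0017, 0.0004] pos [561.6 303.6  64.6] t 3.23 F [-0.6  0.9 -0.2] op 1.0
```

View pics/w2.png

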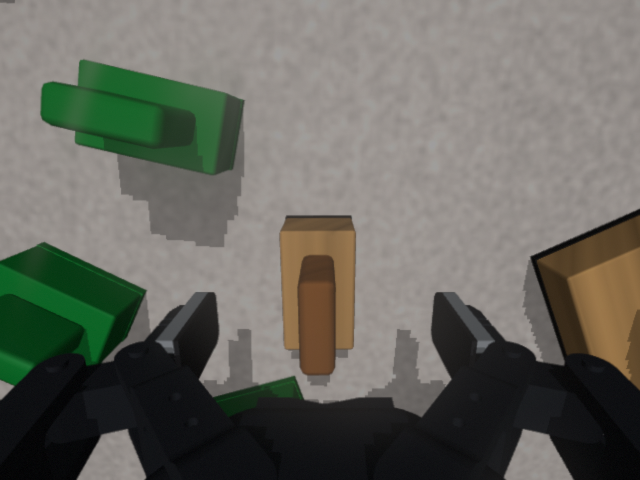

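{"api": "carry_out", "payload": {"increments": [[[-0.005, -0.006, 0.011, 0, 0, 0], [-0.005, -0.006, 0.011, 0, 0, 0]]]}}

```text
clock: 3.4
eef_pos: [557.9, 300.4, 58.2]
tcp_rot: [3.14, -0.001, 1.631]
contact_force: [0.4, -0.7, -0.4]
opening: 1.002
```

{"api": "carry_out", "payload": {"increments": [[[0, 0, 0, 0, 0, 0], [0, 0, 0, 0, 0, 0], [0, 0, 0, 0, 0, 0], [0, 0, 0, 0, 0, 0], [0, 0, 0, 0, 0, 0]]], "hand": 1, "squeeze": 70}}

```text
clock: 3.82
eef_pos: [557.9, 300.3, 56.9]
tcp_rot: [-3.142, 0.0, 1.631]
contact_force: [-0.3, 0.1, -0.2]
opening: 0.303
```

{"api": "carry_out", "payload": {"increments": [[[0, 0, 0, 0, 0, 0], [0, 0, 0, 0, 0, 0], [0, 0, 0, 0, 0, 0]]]}}

```text
clock: 4.07
eef_pos: [558.0, 300.3, 57.0]
tcp_rot: [3.141, -0.0, 1.631]
contact_force: [-0.4, -0.1, 1.3]
opening: 0.152
```

```bash
python3 -c "
from h import *
go([559.2,301.5,140],down(93.45))"
```

```text
ROW [0.0028, 0.0032, -0.2076, 0.0001, -0.0, -0.0] pos [558.  300.3  57. ] t 4.07 F [-0.4 -0.1  1.3] op 0.152
```

{"api": "carry_out", "payload": {"increments": [[[0.003, 0.003, -0.23, 0, 0, 0], [0.003, 0.003, -0.23, 0, 0, 0], [0.003, 0.003, -0.23, 0, 0, 0], [0.003, 0.003, -0.23, 0, 0, 0]]]}}

```text
clock: 4.4
eef_pos: [561.1, 302.7, 152.5]
tcp_rot: [3.136, -0.003, 1.631]
contact_force: [0.1, -1.3, -1.3]
opening: 0.154
```

```bash
python3 -c "
from h import *
go([595,100,150],down(82.5))
f=optics.grab_frame('wrist'); crop(f,'pics/w3.png',0,0,640,480,1)
"
```

```text
ROW [-0.5109, 0.0541, 0.0053, 0.0054, -0.0031, 0.1825] pos [561.1 302.7 152.5] t 4.4 F [ 0.1 -1.3 -1.3] op 0.154
```

View pics/w3.png

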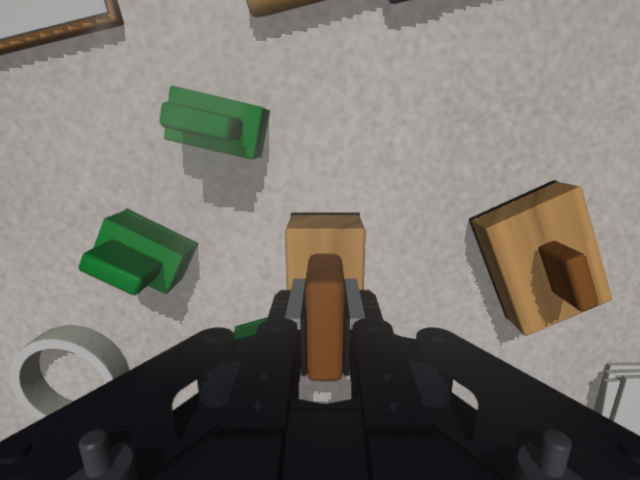

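The wrist view shows the bar held centrally between the pads at (325,315). Next I fix the fence and jaw precisely from the fixed cameras.

```bash
python3 - <<'E'
from h import *
for n in ("top","scene"):
    f=optics.grab_frame(n); C=cloud(f)
    yaw=np.radians(-7.5); ex=np.array([np.cos(yaw),np.sin(yaw)]); ey=np.array([-ex[1],ex[0]])
    rel=C[...,:2]-np.array([577,9]); sx=rel@ex; sy=rel@ey; z=C[...,2]
    for nm,lo,hi,xl,xh in (("fence",30.5,38,-25,6),("jaw",46,54,0,40)):
        m=(abs(sy)<45)&(sx>xl)&(sx<xh)&(z>lo)&(z<hi)
        P=np.c_[sx[m],sy[m],z[m]]
        if len(P)<10: print(n,nm,len(P));continue
        A=np.polyfit(P[:,1],P[:,0],1)
        print(n,nm,len(P),"x",np.percentile(P[:,0],[3,50,97]).round(1),"y",np.percentile(P[:,1],[1,50,99]).round(1),"z",np.median(P[:,2]).round(1),"slope deg",np.degrees(np.arctan(A[0])).round(2), cv2.minAreaRect(P[:,:2].astype(np.float32)))
    m=(abs(sx)<200)&(sy>-250)&(sy<110)&(z>4)
    m=cv2.morphologyEx(m.astype(np.uint8),cv2.MORPH_OPEN,np.ones((3,3)))
    k,l,s,c=cv2.connectedComponentsWithStats(m); i=1+np.argmax(s[1:,4])
    P=C[l==i];P=P[(P[:,2]>4)]; print(n,"base",cv2.minAreaRect(P[:,:2].astype(np.float32)))
E
```

```text
top fence 176 x [-12.   -6.1  -0.3] y [-36.9   1.8  42.2] z 34.4 slope deg -0.03 ((-6.061169624328613, 2.646686553955078), (12.810657501220703, 79.77088165283203), 0.020172325894236565)
top jaw 178 x [14.1 20.6 27.9] y [-31.9   1.8  36.2] z 50.9 slope deg -0.41 ((21.061094284057617, 2.554454803466797), (69.7286605834961, 15.180256843566895), 89.72802734375)
top base ((610.1859130859375, -58.58564758300781), (271.169921875, 269.39288330078125), 82.26229858398438)
scene fence 156 x [-12.2  -4.4   1.7] y [-37.9   3.8  41.1] z 34.9 slope deg 0.59 ((-4.74929141998291, 1.4203109741210938), (16.658634185791016, 80.14659881591797), 1.203011155128479)
scene jaw 165 x [14.6 23.3 30.1] y [-32.6   3.3  35.5] z 51.2 slope deg 0.14 ((21.682247161865234, 0.9944496154785156), (17.88654136657715, 70.10103607177734), 1.0406183004379272)
scene base ((586.5172119140625, -65.45130920410156), (288.7818603515625, 273.15252685546875), 82.40503692626953)
```

```bash
python3 - <<'E'
from h import *
go([570.1,11.9,150],down(82.5))
E
```

```text
ROW [-0.7233, -0.0133, -0.0059, -0.002, 0.0012, 0.1825] pos [558.  301.  147.3] t 4.55 F [-0.2  0.2 -1.6] op 0.152
```

{"api": "carry_out", "payload": {"increments": [[[-0.723, -0.013, -0.006, 0, 0, 0.1825], [-0.723, -0.013, -0.006, 0, 0, 0.1825], [-0.723, -0.013, -0.006, 0, 0, 0.1825], [-0.723, -0.013, -0.006, 0, 0, 0.1825], [-0.723, -0.013, -0.006, 0, 0, 0.1825]]]}}

```text
clock: 4.97
eef_pos: [566.1, 91.5, 148.4]
tcp_rot: [-3.138, 0.001, 1.44]
contact_force: [0.9, -0.1, -1.2]
opening: 0.157
```

```bash
python3 - <<'E'
from h import *
go([570.1,11.9,150],down(82.5))
E
```

```text
ROW [-0.196, 0.0358, -0.004, -0.0035, 0.0011, 0.0005] pos [566.1  91.5 148.4] t 4.97 F [ 0.9 -0.1 -1.2] op 0.157
```

{"api": "carry_out", "payload": {"increments": [[[-0.19, 0.032, 0, 0, 0, 0], [-0.19, 0.032, 0, 0, 0, 0], [-0.19, 0.032, 0, 0, 0, 0], [-0.19, 0.032, 0, 0, 0, 0], [-0.19, 0.032, 0, 0, 0, 0]]]}}

```text
clock: 5.38
eef_pos: [569.6, 16.4, 149.1]
tcp_rot: [-3.139, 0.0, 1.439]
contact_force: [1.2, 1.6, -1.6]
opening: 0.153
```

```bash
python3 - <<'E'
from h import *
f=optics.grab_frame("top"); crop(f,"pics/t4.png",270,130,430,290,4)
f=optics.grab_frame("scene"); crop(f,"pics/s4.png",190,200,350,350,5)
go([570.1,11.9,95],down(82.5))
E
```

```text
ROW [-0.0137, 0.0022, 0.1368, -0.0016, 0.0, 0.0009] pos [570.   17.4 149.7] t 5.48 F [ 0.4 -0.4 -0.8] op 0.154
```

View pics/s4.png

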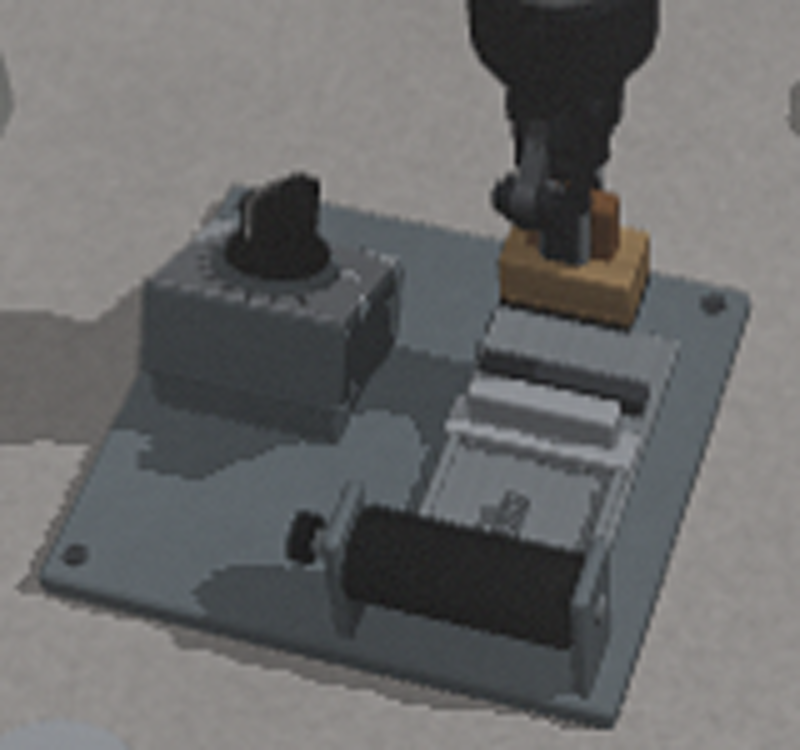

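The scene view shows the stamp level, above and in front of the fence. Now I lower it to just above the fence.

{"api": "carry_out", "payload": {"increments": [[[-0.017, 0.001, 0.136, 0, 0, 0], [-0.017, 0.001, 0.136, 0, 0, 0], [-0.017, 0.001, 0.136, 0, 0, 0], [-0.017, 0.001, 0.136, 0, 0, 0]]]}}

```text
clock: 5.82
eef_pos: [569.5, 10.7, 95.6]
tcp_rot: [-3.14, 0.0, 1.441]
contact_force: [0.5, -0.2, -0.8]
opening: 0.154
```

```bash
python3 - <<'E'
from h import *
f=optics.grab_frame("scene"); crop(f,"pics/s5.png",240,240,340,330,7)
go([570.1,11.9,95],down(82.5))
C=cloud(f)
ex=np.array([.9914,-.1305]); ey=np.array([.1305,.9914])
rel=C[...,:2]-np.array([578.05,10.9]); sx=rel@ex; sy=rel@ey; z=C[...,2]
hsv=cv2.cvtColor(f["img"],cv2.COLOR_RGB2HSV)
w=(hsv[...,0]<25)&(hsv[...,1]>80)&(abs(sx)<50)&(abs(sy)<50)
for a,b in((66,74),(35,66)):
    m=w&(z>a)&(z<b);P=np.c_[sx[m],sy[m],z[m]];print(len(P),np.percentile(P,[2,50,98],axis=0).round(1))
E
```

```text
ROW [0.0031, -0.0012, 0.0041, 0.0001, -0.0001, 0.0011] pos [570.4  10.6  96.6] t 5.87 F [ 0.2  0.2 -1.6] op 0.15
163 [[-22.5 -29.   66.3]
 [  2.8  11.6  71.8]
 [  9.8  29.8  73.8]]
148 [[-15.8 -25.9  45. ]
 [  7.2   3.8  56.2]
 [ 10.1  30.3  65.8]]
```

View pics/s5.png

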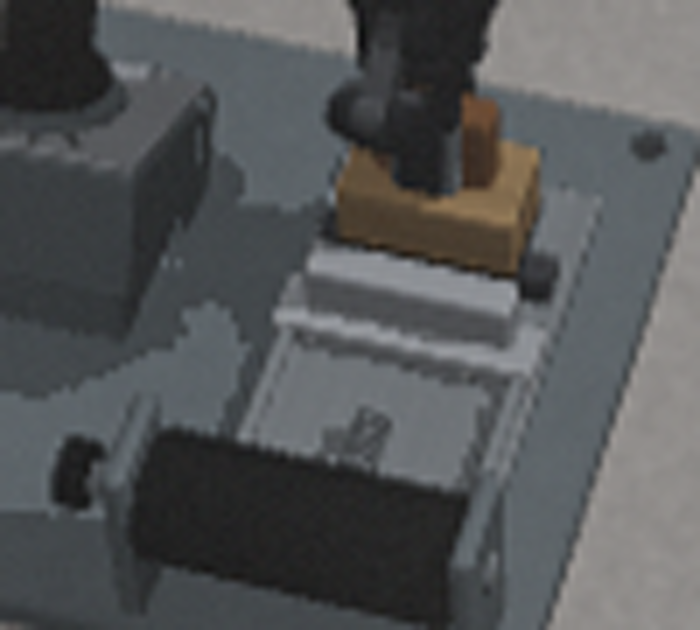

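The stamp sits just above the fence with its front face about 4 mm short of the jaw. I'll push 28 mm along the tool's +y while dropping 2 mm.

{"api": "carry_out", "payload": {"increments": [[[0.002, 0, 0.005, 0, 0, 0], [0.002, 0.02, 0.005, 0, 0, 0], [0.002, 0.045, 0.005, 0, 0, 0], [0.002, 0.07, 0.005, 0, 0, 0], [0.002, 0.07, 0.005, 0, 0, 0]]]}}

```text
clock: 6.28
eef_pos: [599.1, 7.0, 94.8]
tcp_rot: [-3.141, -0.0, 1.44]
contact_force: [-6.4, 3.1, 1.7]
opening: 0.154
```

```bash
cat > look.py <<'E'
from h import *
import sys
f=optics.grab_frame("scene"); crop(f,f"pics/{sys.argv[1]}.png",240,240,340,330,7)
ex=np.array([.9914,-.1305]); ey=np.array([.1305,.9914]);F0=np.array([578.05,10.9])
s=sense();d=s["eef_pos"][:2]-F0
print("tcp in F",d@ex,d@ey,s["eef_pos"][2],s["contact_force"].round(1),s["clock"],s["opening"],np.degrees(s["tcp_rot"]).round(2))
C=cloud(f)
rel=C[...,:2]-F0; sx=rel@ex; sy=rel@ey; z=C[...,2]
hsv=cv2.cvtColor(f["img"],cv2.COLOR_RGB2HSV)
wood=(hsv[...,0]<25)&(hsv[...,1]>80)&(abs(sx)<60)&(abs(sy)<50)
m=wood&(z>45)&(z<76);P=np.c_[sx[m],sy[m],z[m]];print("wood",len(P),np.percentile(P,[2,50,98],axis=0).round(1).tolist())
m=(~wood)&(hsv[...,2]>90)&(sx>5)&(sx<80)&(abs(sy)<36)&(z>46)&(z<54);P=np.c_[sx[m],sy[m],z[m]];print("jaw",len(P),np.percentile(P,[2,50,98],axis=0).round(1).tolist() if len(P) else 0)
E
python3 look.py s6
```

```text
tcp in F 20.335532573469184 -1.2782826618895344 94.53028805450032 [-6.8  2.1  1.9] 6.3333 0.15202409362225588 [-1.7991e+02 -2.0000e-02  8.2480e+01]
wood 294 [[8.2, -27.5, 50.1], [35.4, 10.5, 68.5], [39.6, 30.3, 74.7]]
jaw 157 [[38.4, -33.7, 47.2], [46.5, -0.9, 51.4], [52.7, 33.0, 53.9]]
```

View pics/s6.png

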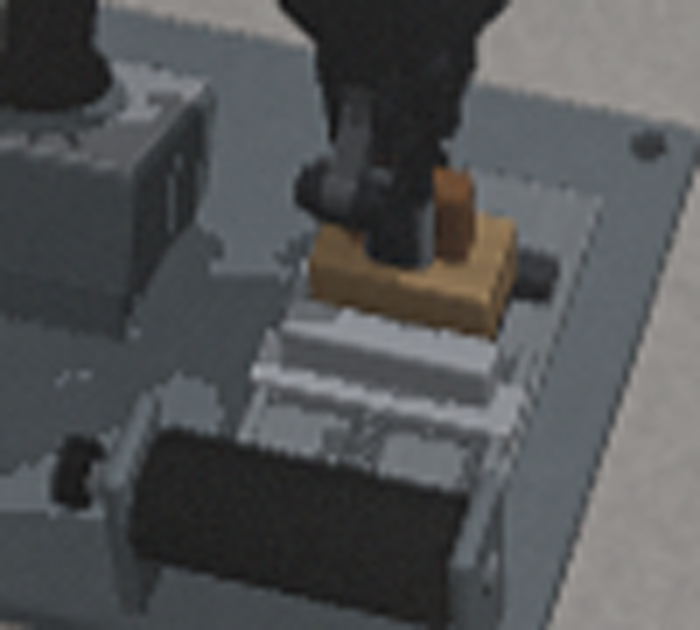

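Jaw opened by about 24 mm (20 mm needed), so there is about 4 mm of clearance at the fence. Now lowering.

{"api": "carry_out", "payload": {"increments": [[[0, 0, 0.015, 0, 0, 0], [0, 0, 0.03, 0, 0, 0], [0, 0, 0.036, 0, 0, 0], [0, 0, 0.036, 0, 0, 0]]]}}

```text
clock: 6.67
eef_pos: [596.3, 6.8, 79.2]
tcp_rot: [-3.138, 0.0, 1.44]
contact_force: [-7.1, 0.5, -3.7]
opening: 0.152
```

```bash
python3 look.py s7
```

```text
tcp in F 18.469224405290554 -1.690969506764306 79.21551795417793 [-5.7  1.  -4.2] 6.7167 0.14988436819951503 [-1.7977e+02  2.0000e-02  8.2490e+01]
wood 195 [[5.2, -28.3, 49.3], [27.1, 14.6, 56.1], [35.8, 29.6, 74.6]]
jaw 152 [[34.7, -33.8, 46.8], [43.0, 0.4, 51.3], [49.3, 32.6, 53.6]]
```

View pics/s7.png

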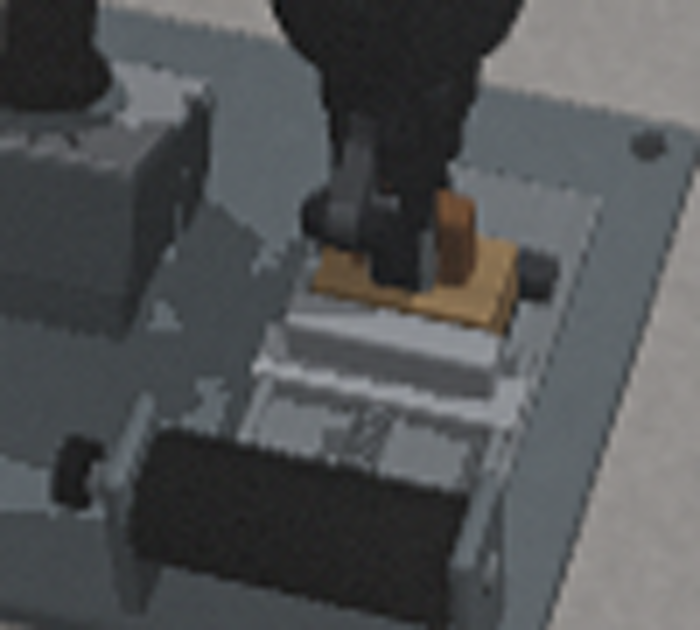

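{"api": "carry_out", "payload": {"increments": [[[0, 0, 0.004, 0, 0, 0], [0, 0, 0.007, 0, 0, 0], [0, 0, 0.007, 0, 0, 0]]]}}

```text
clock: 6.97
eef_pos: [596.7, 6.8, 77.0]
tcp_rot: [-3.139, 0.0, 1.44]
contact_force: [-6.2, 0.7, -1.1]
opening: 0.153
```

```bash
python3 look.py s8
```

```text
tcp in F 18.954816252052304 -1.6532646771539117 76.93145174011909 [-6.7  0.3 -0.9] 7.0167 0.14888714973390263 [-1.7983e+02  2.0000e-02  8.2490e+01]
wood 184 [[4.5, -28.4, 47.3], [26.2, 15.9, 54.0], [36.4, 29.7, 72.2]]
jaw 154 [[36.0, -33.9, 46.9], [44.1, 0.2, 51.2], [49.6, 33.5, 53.8]]
```

{"api": "carry_out", "payload": {"increments": [[[0, 0, 0.003, 0, 0, 0], [0, 0, 0.003, 0, 0, 0]]]}}

```text
clock: 7.18
eef_pos: [596.7, 6.8, 76.9]
tcp_rot: [-3.139, 0.0, 1.44]
contact_force: [-10.0, 0.8, 12.0]
opening: 0.154
```

The bed pushes back with 12 N, so the stamp is seated. Releasing with a partial opening.

{"api": "carry_out", "payload": {"increments": [[[0, 0, 0, 0, 0, 0], [0, 0, 0, 0, 0, 0], [0, 0, 0, 0, 0, 0], [0, 0, 0, 0, 0, 0]]], "hand": 0.5}}

```text
clock: 7.52
eef_pos: [598.8, 6.7, 76.3]
tcp_rot: [3.14, -0.0, 1.44]
contact_force: [-0.0, -0.2, 0.9]
opening: 0.5
```

```bash
python3 look.py s9
```

```text
tcp in F 20.88510352450498 -1.486880056041706 76.12827181706305 [-0.4  0.1 -0.1] 7.5667 0.5013154850955637 [179.93  -0.    82.5 ]
wood 139 [[2.9, 4.5, 47.5], [22.8, 19.0, 54.3], [33.3, 29.6, 74.6]]
jaw 114 [[33.6, -34.3, 47.2], [42.6, 11.1, 51.6], [48.1, 33.8, 53.8]]
```

View pics/s9.png

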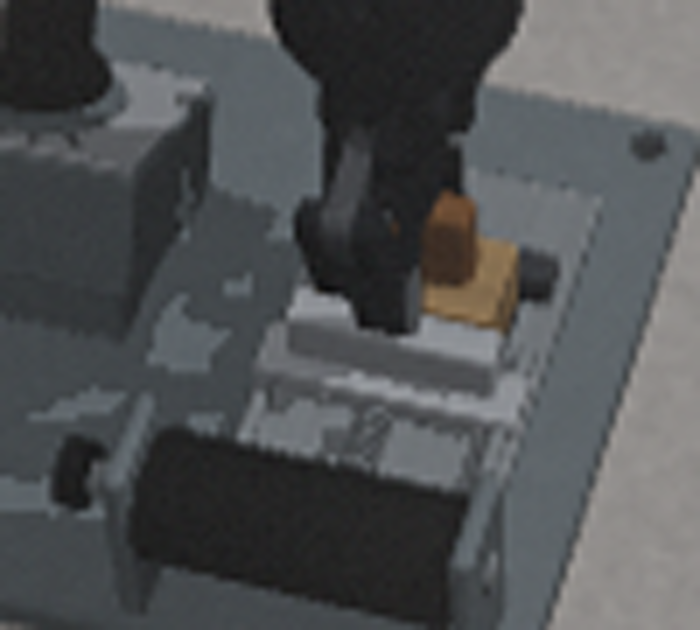

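{"api": "carry_out", "payload": {"increments": [[[0, 0, -0.08, 0, 0, 0], [0, 0, -0.2, 0, 0, 0], [0, 0, -0.32, 0, 0, 0], [-0.1, 0, -0.4, 0, 0, 0], [-0.25, -0.1, -0.4, 0, 0, 0]]]}}

```text
clock: 7.98
eef_pos: [575.7, -53.5, 235.5]
tcp_rot: [3.129, -0.001, 1.443]
contact_force: [0.7, -1.6, 0.8]
opening: 0.501
```

```bash
python3 - <<'E'
from h import *
for n,b in (("scene",(200,210,340,340)),("wrist",(0,0,640,480))):
    f=optics.grab_frame(n); crop(f,f"pics/{n}10.png",*b,5 if n!="wrist" else 1)
    C=cloud(f);hsv=cv2.cvtColor(f["img"],cv2.COLOR_RGB2HSV)
    ex=np.array([.9914,-.1305]); ey=np.array([.1305,.9914]);F0=np.array([578.05,10.9])
    rel=C[...,:2]-F0; sx=rel@ex; sy=rel@ey; z=C[...,2]
    wood=(hsv[...,0]<25)&(hsv[...,1]>80)&(abs(sx)<60)&(abs(sy)<50)
    for a,b in((47,57),(80,92)):
        m=wood&(z>a)&(z<b);P=np.c_[sx[m],sy[m]]
        if len(P)>5: print(n,a,len(P),np.median(z[m]),cv2.minAreaRect(P.astype(np.float32)))
print(sense())
E
```

```text
scene 47 183 53.42066478720658 ((17.736413955688477, -0.1718158721923828), (33.71717071533203, 60.20289611816406), 0.7425792813301086)
scene 80 101 86.60897674846426 ((18.098873138427734, 0.7858772277832031), (38.874000549316406, 14.280743598937988), 87.41368865966797)
wrist 47 2040 50.77078278349803 ((18.033601760864258, -0.8134555816650391), (33.65475082397461, 58.63726806640625), 0.013369619846343994)
wrist 80 1082 84.52787171429732 ((18.07520866394043, -0.8773651123046875), (13.866508483886719, 39.170108795166016), 0.5653850436210632)
{'clock': 8.0833, 'qpos': array([-1.01832447e-01,  2.91472138e-01,  1.77307357e+00, -1.73116486e-03,
        1.07385451e+00,  3.17844251e-02]), 'qvel': array([ 0.04424512,  0.05219348, -0.00088466,  0.03838792, -0.02901716,
        0.06477462]), 'joint_efforts': array([ -1.67479735, -57.70054221, -34.01853919,  -0.35824754,
         0.11615796,  -0.79691363]), 'eef_pos': array([568.95223202, -57.121663  , 231.66375106]), 'tcp_rot': array([3.13835400e+00, 1.42219523e-03, 1.43800004e+00]), 'contact_force': array([-0.87243469,  0.28725814,  0.33071983]), 'wrist_torque': array([0.01052625, 0.04205275, 0.01109985]), 'opening': 0.4998097254797726}
```

View pics/scene10.png

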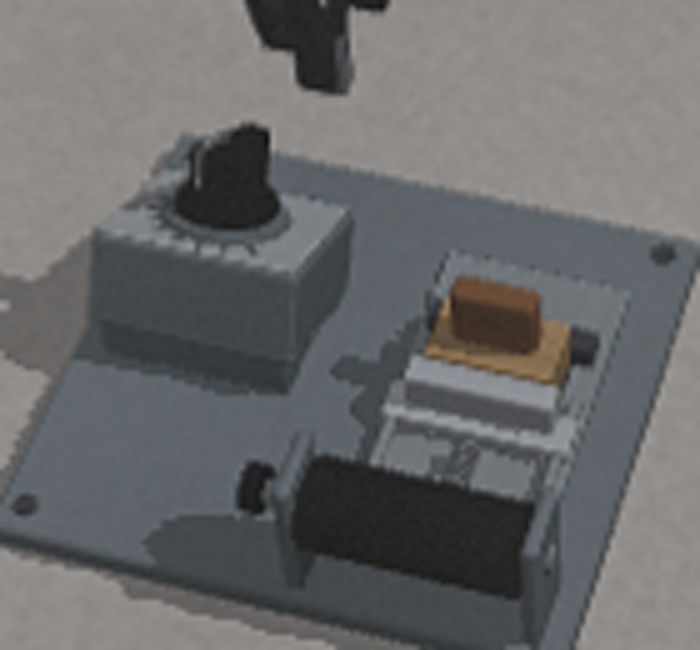

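View pics/wrist10.png

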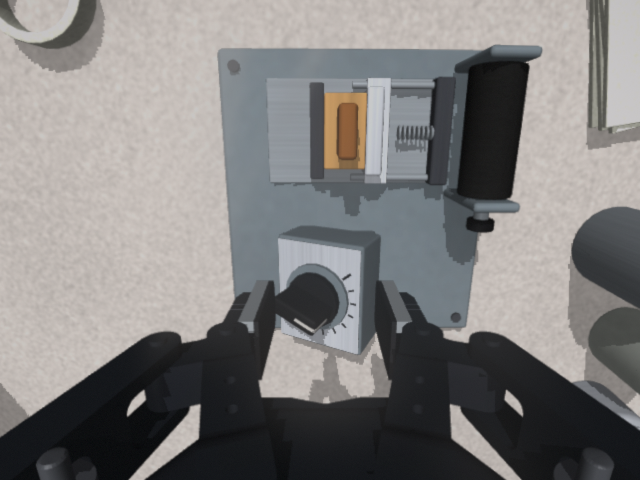

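The wrist view shows the stamp at (346,131) clamped square between fence (318,131) and jaw (376,131), with its block top exactly 20 mm above the table reading. Next is the dial: I swing to a standoff along its axis.

```bash
cat >> h.py <<'E'
YAW=np.radians(-7.5)
EX=np.array([np.cos(YAW),np.sin(YAW),0]); EY=np.array([-EX[1],EX[0],0]); EZ=np.array([0,0,1.])
t27=np.radians(27)
N=-np.sin(t27)*EX+np.cos(t27)*EZ; U=np.cos(t27)*EX+np.sin(t27)*EZ; L=EY
def dialR(th):
    th=np.radians(th); x=np.cos(th)*U-np.sin(th)*L; z=-N
    return Ro.from_matrix(np.c_[x,np.cross(z,x),z])
G=np.array([537,-123.3,99.5])
E
python3 -c "
from h import *
go(G+125*N,dialR(20))
print(dialR(20).as_euler('xyz',degrees=True))"
```

```text
ROW [-0.1748, -0.1993, 0.0516, -0.2978, 0.429, 1.7936] pos [569.  -57.1 231.7] t 8.08 F [-0.9  0.3  0.3] op 0.5
[-170.11445561  -25.25271024  -29.71968799]
```

{"api": "carry_out", "payload": {"increments": [[[-0.175, -0.2, 0.05, -0.1, 0.143, 0.597], [-0.175, -0.2, 0.05, -0.1, 0.143, 0.597], [-0.175, -0.2, 0.05, -0.1, 0.143, 0.597], [-0.175, -0.2, 0.05, -0.1, 0.143, 0.597], [-0.175, -0.2, 0.05, -0.1, 0.143, 0.597]]]}}

```text
clock: 8.5
eef_pos: [480.2, -113.5, 208.6]
tcp_rot: [3.089, -0.166, 0.835]
contact_force: [1.0, 0.6, -0.3]
opening: 0.497
```

```bash
python3 -c "
from h import *
go(G+125*N,dialR(20))"
```

```text
ROW [-0.0024, 0.0054, -0.0059, -0.2041, 0.2933, 1.2139] pos [ 480.2 -113.5  208.6] t 8.5 F [ 1.   0.6 -0.3] op 0.497
```

{"api": "carry_out", "payload": {"increments": [[[0, 0, 0, -0.1, 0.145, 0.6], [0, 0, 0, -0.1, 0.145, 0.6], [0, 0, 0, -0.1, 0.145, 0.6], [0, 0, 0, -0.1, 0.145, 0.6], [0, 0, 0, -0.1, 0.145, 0.6]]]}}

```text
clock: 8.92
eef_pos: [481.5, -113.0, 208.9]
tcp_rot: [-3.141, -0.332, 0.222]
contact_force: [-0.8, -0.2, 1.0]
opening: 0.5
```

```bash
python3 -c "
from h import *
go(G+125*N,dialR(20))"
```

```text
ROW [-0.0017, 0.0067, -0.0057, -0.1093, 0.1546, 0.6426] pos [ 481.5 -113.   208.9] t 8.92 F [-0.8 -0.2  1. ] op 0.5
```

{"api": "carry_out", "payload": {"increments": [[[0, 0.005, -0.004, -0.109, 0.154, 0.642], [0, 0.005, -0.004, -0.109, 0.154, 0.642], [0, 0.005, -0.004, -0.109, 0.154, 0.642], [0, 0.005, -0.004, -0.109, 0.154, 0.642], [0, 0.005, -0.004, -0.109, 0.154, 0.642]]]}}

```text
clock: 9.33
eef_pos: [481.3, -114.9, 210.5]
tcp_rot: [-2.991, -0.435, -0.435]
contact_force: [0.3, -2.2, -0.1]
opening: 0.498
```

{"api": "carry_out", "payload": {"increments": [[[0, 0, 0, -0.01, 0.014, 0.05], [0, 0, 0, -0.01, 0.014, 0.05]]]}}

```text
clock: 9.5
eef_pos: [480.8, -114.3, 210.1]
tcp_rot: [-2.979, -0.44, -0.49]
contact_force: [0.3, 0.3, -0.2]
opening: 0.501
```

```bash
python3 - <<'E'
from h import *
go(G+125*N,dialR(20))
f=optics.grab_frame("wrist"); crop(f,"pics/w11.png",0,0,640,480,1)
for k in("dial_grip","dial_plate"): print(k,[(round(d["confidence"],2),np.round(d["point"],1)) for d in nets.tip_of(k,"wrist")][:2])
print(sense()["qpos"].round(2))
print(proj(f,[G,G+20*U,G-37*N,G-37*N+30*U]).round())
E
```

```text
ROW [0.0023, 0.0035, -0.0016, -0.0026, 0.0047, 0.0245] pos [ 480.8 -114.3  210.1] t 9.5 F [ 0.3  0.3 -0.2] op 0.501
dial_grip [(0.57, array([ 535.3, -121.1,   99.3]))]
dial_plate [(0.73, array([ 552.7, -125.4,   65.8]))]
[-0.28  0.02  2.25  0.19  0.41  1.58]
[[327. 233.]
 [318. 206.]
 [327. 220.]
 [315. 185.]]
```

View pics/w11.png

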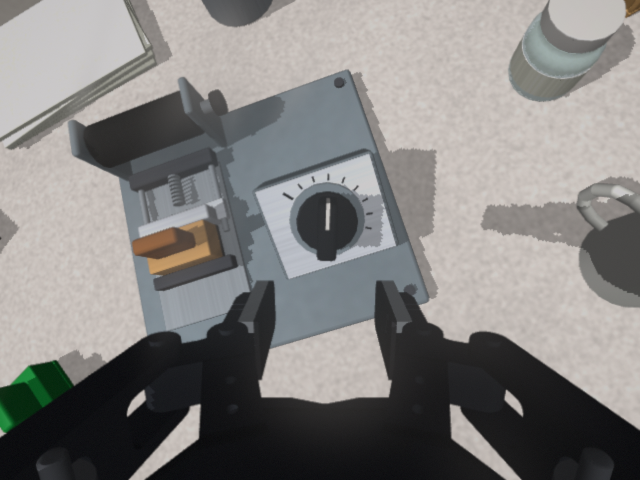

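The pointer (328,212) aims at the fourth tick (328,177), counting from the long zero tick at (287,195), so the dial is at click 3. I'll refine the dial centre from depth.

```bash
python3 - <<'E'
from h import *
f=optics.grab_frame("wrist"); C=cloud(f); g=f["img"].max(-1)
rel=C-G; a=rel@U; b=rel@L; h=rel@N
near=(np.hypot(a,b)<45)&(f["range_z"]>0)
# plate plane
m=near&(abs(h+37)<6)&(g>110); P=np.c_[a[m],b[m],h[m]]; A=np.c_[P[:,:2],np.ones(len(P))]; co=np.linalg.lstsq(A,P[:,2],rcond=None)[0]; print("plate plane slopes,h",co.round(3),len(P)); print("plate rect",cv2.minAreaRect(P[:,:2].astype(np.float32)))
m=near&(h>0)&(h<14); Q=np.c_[a[m],b[m]].astype(np.float32); print("bar top",np.median(h[m]),len(Q),cv2.minAreaRect(Q))
m=near&(h>3)&(h<14); Q=np.c_[a[m],b[m]].astype(np.float32); print("bar top",np.median(h[m]),len(Q),cv2.minAreaRect(Q))
m=near&(abs(h+22.5)<4); Q=np.c_[a[m],b[m]].astype(np.float32); print("disc ring",len(Q),cv2.minEnclosingCircle(Q))
E
```

```text
plate plane slopes,h [ 7.000e-03  5.000e-03 -3.791e+01] 5526
plate rect ((0.5977592468261719, 0.01576995849609375), (80.75382995605469, 89.78556060791016), 0.11881310492753983)
bar top 3.3476538680856964 1129 ((1.6741657257080078, 0.0499267578125), (13.958466529846191, 41.70097351074219), 69.73472595214844)
bar top 3.6744209139968613 726 ((2.014678955078125, 0.042266845703125), (12.720779418945312, 41.060302734375), 69.97383880615234)
disc ring 884 ((1.1382158994674683, 0.10065634548664093), 23.27387046813965)
```

```bash
cat >> h.py <<'E'
G=G+1.3*U-2.5*N
E
python3 -c "
from h import *
print(G.round(1))
go(G+60*N,dialR(20))"
```

```text
[ 539.3 -123.6   97.9]
ROW [0.0034, 0.0026, 0.1673, -0.0032, 0.0048, 0.028] pos [ 481.6 -114.9  210.6] t 9.7 F [-0.1  0.2  0.6] op 0.5
```

{"api": "carry_out", "payload": {"increments": [[[0.003, 0.003, 0.167, -0.003, 0.005, 0.028], [0.003, 0.003, 0.167, -0.003, 0.005, 0.028], [0.003, 0.003, 0.167, -0.003, 0.005, 0.028], [0.003, 0.003, 0.167, -0.003, 0.005, 0.028]]]}}

```text
clock: 10.03
eef_pos: [511.2, -120.0, 150.0]
tcp_rot: [-2.969, -0.437, -0.52]
contact_force: [-0.2, -0.0, 0.1]
opening: 0.499
```

```bash
python3 -c "
from h import *
f=optics.grab_frame('wrist'); crop(f,'pics/w12.png',0,0,640,480,1)
go(G+6*N,dialR(20))"
```

```text
ROW [0.0021, -0.0013, 0.1355, 0.0004, 0.0012, -0.0014] pos [ 511.4 -120.1  151.1] t 10.08 F [-0.8  0.1  0.7] op 0.502
```

View pics/w12.png

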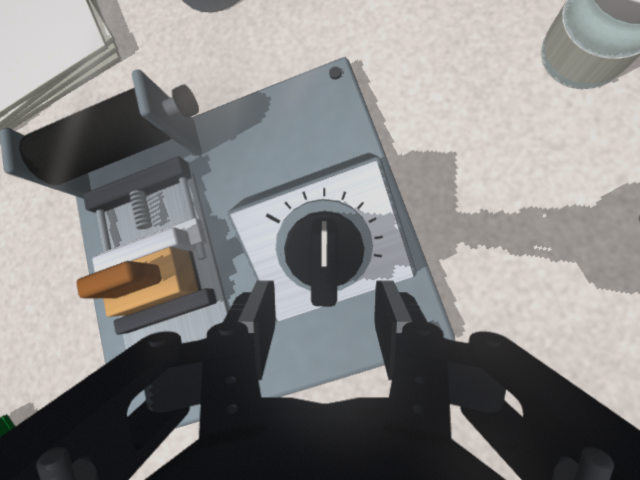

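The dial bar (324,250) is centred between the fingers. Descending.

{"api": "carry_out", "payload": {"increments": [[[0.002, -0.001, 0.07, 0, 0, 0], [0.002, -0.001, 0.133, 0, 0, 0], [0.002, -0.001, 0.133, 0, 0, 0], [0.002, -0.001, 0.133, 0, 0, 0]]]}}

```text
clock: 10.42
eef_pos: [536.1, -123.1, 104.6]
tcp_rot: [-2.968, -0.44, -0.521]
contact_force: [0.1, -0.6, 0.2]
opening: 0.5
```

```bash
python3 -c "
from h import *
f=optics.grab_frame('wrist'); crop(f,'pics/w13.png',0,0,640,480,1)
go(G+6*N,dialR(20))"
```

```text
ROW [-0.0016, 0.0007, 0.0051, -0.0004, -0.0005, -0.0016] pos [ 536.3 -123.2  105.4] t 10.47 F [ 0.6  0.8 -0.2] op 0.502
```

View pics/w13.png

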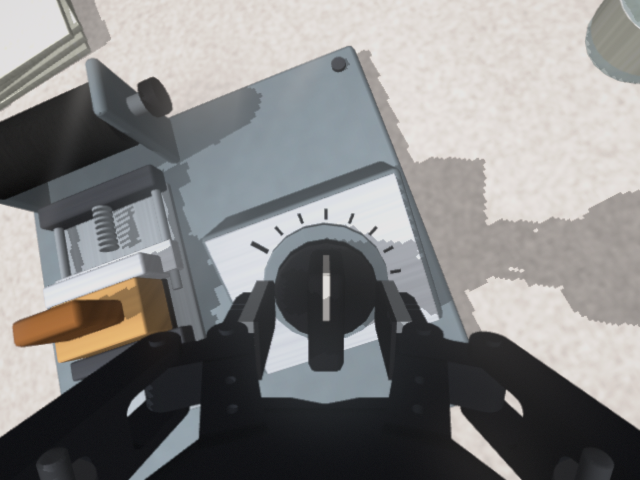

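{"api": "carry_out", "payload": {"increments": [[[-0.001, 0, 0.003, 0, 0, 0], [-0.001, 0, 0.003, 0, 0, 0], [-0.001, 0, 0.003, 0, 0, 0], [-0.001, 0, 0.003, 0, 0, 0], [-0.001, 0, 0.003, 0, 0, 0]]], "hand": 1, "squeeze": 45}}

```text
clock: 10.88
eef_pos: [536.7, -123.6, 104.6]
tcp_rot: [-2.968, -0.443, -0.521]
contact_force: [-7.4, -3.7, 11.1]
opening: 0.153
```

```bash
python3 -c "
from h import *
s=sense();go(G+6*N,dialR(-16),s); print(s['wrist_torque'].round(2),s['qpos'].round(2), (s['eef_pos']-G).round(1),((s['eef_pos']-G)@np.c_[U,L,N]).round(1))"
```

```text
ROW [-0.0021, -0.0001, 0.0029, 0.0008, -0.0027, -0.6018] pos [ 536.7 -123.6  104.6] t 10.88 F [-7.4 -3.7 11.1] op 0.153
[-0.5   0.55 -0.25] [-0.26  0.32  2.23  0.46  0.13  1.34] [-2.6  0.   6.7] [ 0.8 -0.3  7.1]
```

Holding at click 3. Turning anticlockwise (negative about tool z), raised 1.5 mm to relieve the axial push.

{"api": "carry_out", "payload": {"increments": [[[0, 0, -0.004, 0, 0, -0.1], [0, 0, -0.004, 0, 0, -0.2], [0, 0, -0.004, 0, 0, -0.3], [0, 0, -0.004, 0, 0, -0.4], [0, 0, -0.004, 0, 0, -0.5]]]}}

```text
clock: 11.3
eef_pos: [536.6, -123.0, 104.9]
tcp_rot: [3.051, -0.464, 0.068]
contact_force: [11.8, 2.0, -16.3]
opening: 0.149
```

```bash
cat > d.py <<'E'
from h import *
import sys
s=sense();go(G+6*N,dialR(float(sys.argv[1])),s); 
R=Ro.from_euler('xyz',s['tcp_rot']).as_matrix(); x=R[:,0]
print("theta",np.degrees(np.arctan2(-x@L,x@U)).round(1),"off ULN",((s['eef_pos']-G)@np.c_[U,L,N]).round(1),"F uln",(s['contact_force']@np.c_[U,L,N]).round(1),"torque uln",(s['wrist_torque']@np.c_[U,L,N]).round(2),"q",s['qpos'].round(2))
E
python3 d.py -40
```

```text
ROW [-0.0019, 0.0002, 0.0037, 0.0007, -0.0009, -0.4969] pos [ 536.6 -123.   104.9] t 11.3 F [ 11.8   2.  -16.3] op 0.149
theta -10.2 off ULN [0.7 0.2 7.5] F uln [  2.8   3.5 -19.7] torque uln [ 0.6  -0.34 -0.02] q [-0.26  0.32  2.23  0.45  0.14  0.82]
```

{"api": "carry_out", "payload": {"increments": [[[0, 0, 0.002, 0, 0, -0.1], [0, 0, 0.002, 0, 0, -0.2], [0, 0, 0.002, 0, 0, -0.3], [0, 0, 0.002, 0, 0, -0.4], [0, 0, 0.002, 0, 0, -0.48]]]}}

```text
clock: 11.72
eef_pos: [536.5, -122.4, 104.6]
tcp_rot: [2.831, -0.361, 0.608]
contact_force: [2.6, 7.5, -1.7]
opening: 0.148
```

```bash
python3 d.py -40
```

```text
ROW [-0.0022, 0.0009, 0.0034, -0.0001, -0.0011, -0.0159] pos [ 536.5 -122.4  104.6] t 11.72 F [ 2.6  7.5 -1.7] op 0.148
theta -39.0 off ULN [0.4 0.8 7.4] F uln [ 0.7  7.8 -2.2] torque uln [ 1.3  -0.03 -0.03] q [-0.26  0.32  2.23  0.46  0.14  0.32]
```

{"api": "carry_out", "payload": {"increments": [[[0, 0.001, 0, 0, 0, -0.03], [0, 0.001, 0, 0, 0, -0.06], [0, 0.001, 0, 0, 0, -0.06]]]}}

```text
clock: 11.97
eef_pos: [536.4, -122.4, 104.6]
tcp_rot: [2.812, -0.343, 0.666]
contact_force: [3.3, 9.8, -0.5]
opening: 0.153
```

```bash
python3 d.py -40; python3 - <<'E'
from h import *
f=optics.grab_frame('wrist'); crop(f,'pics/w14.png',150,150,500,430,2)
E
```

```text
ROW [-0.0022, 0.0008, 0.0034, -0.0009, -0.001, 0.0386] pos [ 536.4 -122.4  104.6] t 11.97 F [ 3.3  9.8 -0.5] op 0.153
theta -42.3 off ULN [0.4 0.8 7.4] F uln [ 1.6 10.2 -1.4] torque uln [ 1.62 -0.01 -0.91] q [-0.26  0.32  2.23  0.46  0.14  0.26]
```

View pics/w14.png

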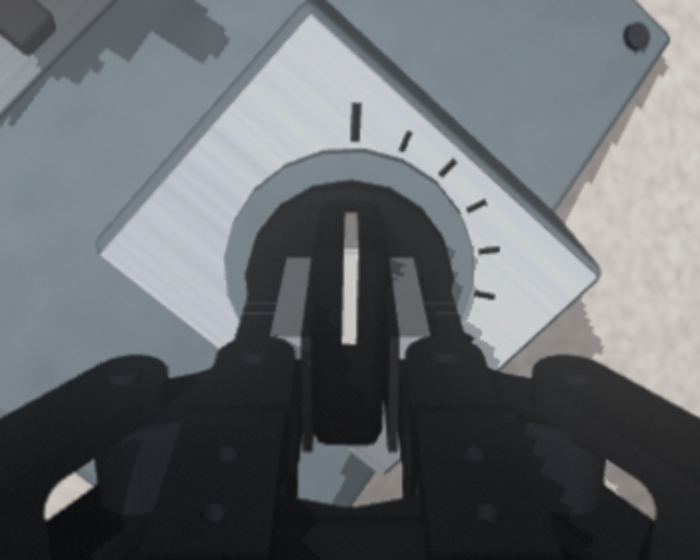

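The dial is against its zero stop: torque rose to 0.9 Nm and the pointer (350,280 in the crop) lines up with the long tick (355,122). Now forward four clicks.

{"api": "carry_out", "payload": {"increments": [[[0, 0, 0, 0, 0, 0.1], [0, 0, 0, 0, 0, 0.2], [0, 0, 0, 0, 0, 0.3], [0, 0, 0, 0, 0, 0.4], [0, 0, 0, 0, 0, 0.5]]]}}

```text
clock: 12.43
eef_pos: [536.7, -123.0, 104.7]
tcp_rot: [3.036, -0.461, 0.104]
contact_force: [1.0, 3.8, -1.1]
opening: 0.151
```

```bash
python3 d.py 40
```

```text
ROW [-0.002, 0.0003, 0.0034, -0.0006, -0.001, 0.8674] pos [ 536.7 -123.   104.7] t 12.43 F [ 1.   3.8 -1.1] op 0.151
theta -12.0 off ULN [0.7 0.3 7.3] F uln [-0.1  3.9 -1.3] torque uln [0.48 0.02 0.12] q [-0.26  0.32  2.23  0.46  0.14  0.79]
```

{"api": "carry_out", "payload": {"increments": [[[0, 0, 0, 0, 0, 0.1], [0, 0, 0, 0, 0, 0.2], [0, 0, 0, 0, 0, 0.3], [0, 0, 0, 0, 0, 0.4], [0, 0, 0, 0, 0, 0.5]]]}}

```text
clock: 12.85
eef_pos: [536.6, -123.6, 104.8]
tcp_rot: [-2.985, -0.448, -0.481]
contact_force: [-0.6, -4.1, -2.0]
opening: 0.151
```

```bash
python3 d.py 40
```

```text
ROW [-0.0021, -0.0004, 0.0034, -0.0003, -0.0017, 0.3667] pos [ 536.6 -123.6  104.8] t 12.85 F [-0.6 -4.1 -2. ] op 0.151
theta 18.0 off ULN [ 0.7 -0.4  7.4] F uln [-0.9 -4.1 -1.8] torque uln [-0.56  0.36 -0.02] q [-0.26  0.32  2.23  0.46  0.14  1.31]
```

{"api": "carry_out", "payload": {"increments": [[[0, 0, 0, 0, 0, 0.1], [0, 0, 0, 0, 0, 0.2], [0, 0, 0, 0, 0, 0.3], [0, 0, 0, 0, 0, 0.355], [0, 0, 0, 0, 0, 0.355]]]}}

```text
clock: 13.27
eef_pos: [536.3, -124.1, 104.6]
tcp_rot: [-2.829, -0.361, -0.874]
contact_force: [-1.9, -5.7, -1.8]
opening: 0.154
```

```bash
python3 d.py 40; python3 - <<'E'
from h import *
f=optics.grab_frame('wrist'); crop(f,'pics/w15.png',150,150,500,430,2)
E
```

```text
ROW [-0.0022, -0.0009, 0.0034, -0.0001, -0.0018, 0.0125] pos [ 536.3 -124.1  104.6] t 13.27 F [-1.9 -5.7 -1.8] op 0.154
theta 39.2 off ULN [ 0.5 -0.8  7.3] F uln [-1.8 -5.9 -1.1] torque uln [-1.08  0.58 -0.05] q [-0.26  0.32  2.23  0.46  0.14  1.68]
```

View pics/w15.png

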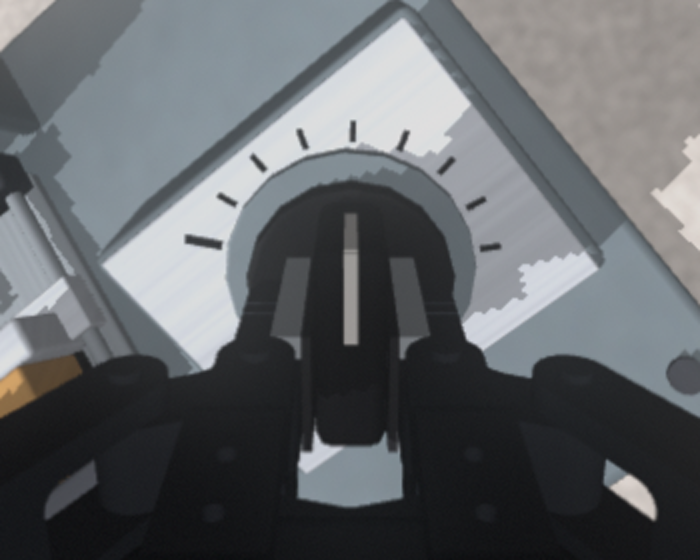

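The pointer (350,280) lines up with the fifth mark (352,131): long tick 0, then 1, 2, 3 and 4. Releasing.

{"api": "carry_out", "payload": {"increments": [[[0, 0, 0, 0, 0, 0], [0, 0, 0, 0, 0, 0], [0, 0, 0, 0, 0, 0], [0, 0, 0, 0, 0, 0]]], "hand": 0.5}}

```text
clock: 13.65
eef_pos: [536.7, -123.4, 104.3]
tcp_rot: [-2.831, -0.361, -0.869]
contact_force: [0.3, 0.1, -0.0]
opening: 0.501
```

{"api": "carry_out", "payload": {"increments": [[[0, 0, -0.06, 0, 0, 0], [0, 0, -0.14, 0, 0, 0], [0, 0, -0.24, 0, 0, 0], [0, 0, -0.32, 0, 0, 0], [0, 0, -0.32, 0, 0, 0]]]}}

```text
clock: 14.07
eef_pos: [479.2, -116.1, 223.2]
tcp_rot: [-2.827, -0.367, -0.87]
contact_force: [0.9, -0.5, 1.9]
opening: 0.502
```

```bash
python3 - <<'E'
from h import *
f=optics.grab_frame('wrist'); crop(f,'pics/w16.png',0,0,640,480,1)
C=cloud(f); rel=C-G; a=rel@U; b=rel@L; h=rel@N
m=(np.hypot(a,b)<45)&(h>2)&(h<14); print(cv2.minAreaRect(np.c_[a[m],b[m]].astype(np.float32)))
f=optics.grab_frame('scene'); crop(f,'pics/s16.png',0,0,640,480,1)
f=optics.grab_frame('top'); crop(f,'pics/t16.png',0,0,640,480,1)
print(sense()["contact_force"],sense()["clock"])
E
```

```text
((0.16496562957763672, -0.3522491455078125), (13.920742988586426, 41.75332260131836), 49.592681884765625)
[ 0.18447943 -0.6301233  -0.13199588] 14.2167
```

View pics/w16.png

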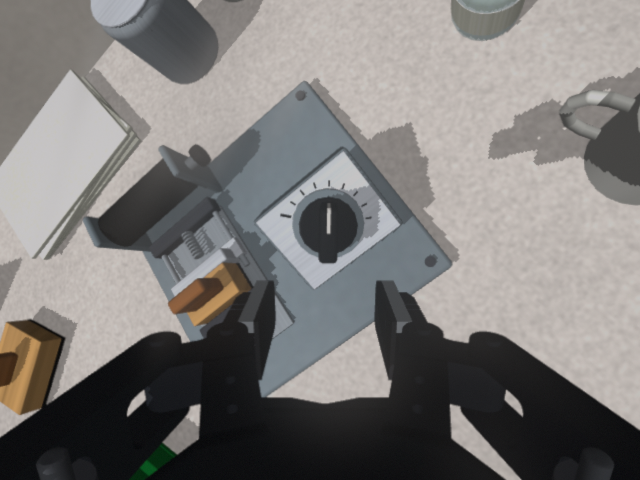

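View pics/s16.png

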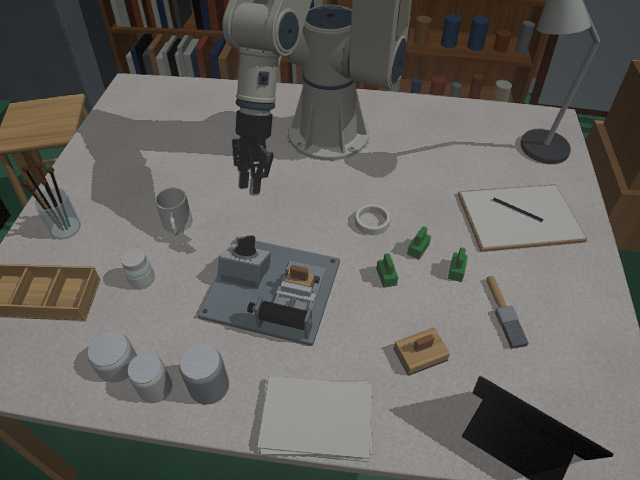

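The dial bar measures 40.4°, which is click 4. The stamp is still clamped at (300,275) in the scene view, and the other things sit where they were. Handing in.

{"api": "carry_out", "payload": {"increments": [[[0, 0, 0, 0, 0, 0], [0, 0, 0, 0, 0, 0], [0, 0, 0, 0, 0, 0]]]}}

```text
clock: 14.47
eef_pos: [478.6, -115.7, 216.5]
tcp_rot: [-2.833, -0.359, -0.868]
contact_force: [0.5, 0.8, -0.0]
opening: 0.496
```

```bash
python3 -c "
from rig import r,sense
print(sense()['clock'],sense()['qvel'].round(3)); print(r.sign_off())"
```

```text
14.4667 [-0.001 -0.005 -0.001 -0.     0.004  0.002]
the job is handed in; nothing more can be done
None
```

The job is done and handed in at 14.5 s, with the robot clear of everything.

- **Stamp:** I picked up the small wooden stamp and pushed the jaw back about 24 mm with it. I lowered it until the bed pushed back with about 12 N, then let go. The check after release showed it square to the fence within about 1°, flat on the bed, with the jaw at about 20 mm. Its y position is within about 1 mm of the middle of the bed.
- **Dial:** It started at click 3. I turned it anticlockwise until the zero stop resisted at about 0.9 Nm with the pointer on the long tick. I then turned it forward to the fourth tick and let go. After release the bar measured 40.4°, against 40° for click 4.
- **Other checks:** The last scene view showed the stamp still clamped and the bystanders and green look-alikes where they were, by eye. The largest force I read was about 20 N, along the dial's axis while turning.
- **Disagreements:** The cameras differed by up to about 3 mm on positions. No check failed.

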